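Lock the lint trap's ring and hold its cover plate ready for the screws

TASK

Get the dryer's lint trap ready to be screwed shut: turn the white lock ring in its mouth clockwise, fully home, so that its pointer stands at the arrow-shaped locked mark. Then pick up the aluminium cover plate by its handle and hold it level and still over the trap, about 15 mm clear above the rim and not touching it, with the four holes lined up so that each threaded hole shows whole through its hole in the plate (either way round will do). Finish while holding it there, do not set it down or let go; leave the other things on the worktop where they are.

Things in the scene. Friction and masses are not known exactly. Their poses are not given: they have to be found in the camera images.
- trap: In-line lint trap of the dryer duct, fixed to the worktop, mouth up: grey moulded body 200 (x) x 160 (y) x 125 mm high, feet to y = +-102 mm, and a 100 mm round aluminium duct spigot sticking out 42 mm at each x end, centre 60 mm high. Origin: centre of its underside; z up. A round mouth in its flat top rim holds the white lock ring.
- lock_ring (a joint): Captive lock ring in the trap's mouth, turning about the mouth's vertical axis: 0 rad = pointer at the dot (open), grows clockwise seen from above, 1.047 rad = pointer at the arrow-shaped bar (locked), a firm end stop. Turning takes about 0.15 N m; it stays where it is left.
- ring_grip (a point): Point on the lock ring's axis at the height to grip, 115 mm above the worktop; x along the bridge bar towards the pointer, z up. Ring: 118 mm outside, 88 mm inside, its ribbed top 97 mm above the worktop. The bridge bar across it is 100 mm long, 12 mm thick, its top 118 mm above the worktop (7 mm below the rim); 38 mm free on either side at its middle.
- ring_pointer (a point): Tip of the small pointer at one end of the bridge bar, 59 mm from the ring's axis; the other end of the bar has none.
- trap_rim (a point): Centre of the mouth in the plane of the top rim, 125 mm above the worktop; axes as the trap's. The mouth is 124 mm across, 40 mm deep, its floor the lint screen. Two small black marks on the rim beside it: an arrow-shaped bar (locked) at 30 degrees clockwise of the trap's +x, seen from above, and a round dot (open) at 30 degrees anticlockwise of it.
- cover: The trap's loose cover plate, bare aluminium, 200 (x) x 160 (y) x 4 mm, about 0.36 kg, flat on the worktop, handle up. Origin: centre of its underside; z up. The black handle stands in its middle along x: a bar 104 long, 14 wide, 14 high, top 36 mm above the underside, on 12 mm posts at x = +-43 mm. Four 12 mm holes at x = +-86, y = +-66 mm; the same turned half round.
- cover_grip (a point): Middle of the handle's bar, 29 mm above the plate's underside, over its centre.
- trap_hole0 (a point): Mouth of the M4 threaded hole (4 mm bore in an 8 mm brass insert) in the trap's rim at its +x +y corner, 86 mm and 66 mm from the middle.
- cover_hole0 (a point): Centre of the 12 mm hole in the cover plate at its +x +y corner, on the underside.
- trap_hole1 (a point): Mouth of the M4 threaded hole (4 mm bore in an 8 mm brass insert) in the trap's rim at its -x +y corner, 86 mm and 66 mm from the middle.
- cover_hole1 (a point): Centre of the 12 mm hole in the cover plate at its -x +y corner, on the underside.
- trap_hole2 (a point): Mouth of the M4 threaded hole (4 mm bore in an 8 mm brass insert) in the trap's rim at its -x -y corner, 86 mm and 66 mm from the middle.
- cover_hole2 (a point): Centre of the 12 mm hole in the cover plate at its -x -y corner, on the underside.
- trap_hole3 (a point): Mouth of the M4 threaded hole (4 mm bore in an 8 mm brass insert) in the trap's rim at its +x -y corner, 86 mm and 66 mm from the middle.
- cover_hole3 (a point): Centre of the 12 mm hole in the cover plate at its +x -y corner, on the underside.
- peg_mug: White ceramic mug of wooden pegs, bystander, 76 mm wide, handle reaches 65 mm from the axis along its x; pegs reach 105 mm up. Origin: centre of its underside.
- screw_dish: Small steel dish, 68 mm across and 16 mm high, with the cover's four brass thumb screws; bystander. Origin: centre of its underside.
- lint_comb: Flat stainless lint comb, bystander, lying along its x: handle from x = -88 mm, teeth to x = +49 mm, 52 mm wide, 10 mm high. Origin on its underside where handle and comb head meet.
- latch_box: Small clear plastic box with lid and snap latch, bystander, 104 x 144 x 62 mm. Origin: centre of its underside.
- bleach_jug: Closed yellow bleach jug, bystander, 90 (x) x 135 (y) mm, 220 mm high. Origin: centre of its underside.
- screwdriver: Screwdriver, bystander, lying along its x, about 200 mm long.

How it is judged:
By the outcome, as a careful person would: the job done as asked, in the order asked, and still so for the second after the job is handed in, while the arm keeps its last pose, push and grip.
It also fails if it takes over 61 s, if anything falls off the work surface, if the arm or the gripper's body presses on something with over 40 N, if the wrist force passes 120 N, or if a joint passes its speed limit or range.

ROBOT

A 7-joint arm with a two-finger parallel gripper is mounted at the origin on the work surface. World frame = base frame: x ahead of the robot, y to its left, z up, the work surface at z = 0. Lengths are in m, angles in rad, forces in N, time in s.
With the tool pointing down it reaches from about 0.4 to 0.85 m from the base axis. Payload 10.4 kg.
Tool frame: the origin (TCP) lies on the centre line of the jaws, within the pads' length; the fingertips stand 11 mm ahead of it and the grasp point (between the pads) lies 8 mm behind it (tip_reach is the distance from the TCP to the fingertips, in m); z points along the fingers, y is the line along which they close (so a half turn about z gives the same grasp; the last joint's range is limited). The gripper opens to 85 mm and grips with 20 to 120 N. Pads are 22 mm wide; open, the fingers measure 114 mm over their backs; the gripper's body (76 mm by 85 mm) begins 54 mm behind the grasp point. The pads swing forward as they close: fully open they stand 13 mm farther back than shut.
Start: joints at [-1.208, 0.332, -0.065, 1.46, 0.022, 1.35, -0.088], TCP at [0.235, 0.579, 0.242] pointing down, gripper open.
Joint ranges: [-2.6, 2.6], [-0.5, 2.12], [-1.47, 1.34], [0.16, 2.42], [-1.27, 4.41], [0.06, 2.06], [-2.6, 2.6]. Speed limits (rad/s): [2.22, 2.22, 2.79, 2.79, 3.14, 3.14, 3.14].

INTERFACE

Orientations are given as a unit quaternion [x, y, z, w].
In Python, from workcell import get_obs, camera, hand_in, tip_reach gives the robot as it stands. The module is installed in compiled form; this text tells all that it offers.
- The arm moves only by the tool move_arm, never from a script. Its argument "plan" is a list of rows, each an object with "delta_pos": the shift along the tool's x, y, z in a scale on which 1.0 is 0.6 m, a list of three; "turn": the turn, a rotation vector about the tool's x, y, z in shares of pi rad (1.0 is pi rad), a list of three; "fingers": the closure, from 0 (fully open) to 1 (shut). A call has 1 to 12 rows; each row is the pose to reach, as a shift and turn from the pose commanded when the call began, along the tool's axes at that moment; what a row does not reach only later rows make up. A row lasts 1/8 s, in which the tool goes at most 62.5 mm and 10.7 degrees, less where a joint would pass 70% of its speed; a pose out of reach is approached as far as the arm can. A call with a gripper value outside its range is refused whole. The fingers move at their own pace and stop on an object; "force" is the grip in N (left out, the last holds). Time passes only in rows, so rows that repeat a pose let the fingers close. It gives the time, the measured TCP pose, the force, the opening and the grip force at its end, in the units of the state.
- get_obs(): the state, without advancing time (a new reading comes with each control period).
- camera(name): name is "side" or "top" or "wrist"; returns a dict with "color" (420x560x3 uint8, red, green, blue), "range_z" (420x560 float32, m along the optical axis (not along the pixel's ray), 0 where there is no reading), "fx", "fy", "cx", "cy" (pixels), "R" (3x3) and "t" (3): a world point X has camera coordinates R X + t; the wrist camera has in their place "tool_from_camera" (4x4, takes a point from camera to tool coordinates, whose origin is the TCP and whose axes are the flange's). Camera axes: x right, y down, z forward; pixel columns grow to the right and rows downward; lengths in m; the calibration is good to about 2 mm. A picture is of the moment at which its call begins: read the wrist's pose just before it.
- hand_in(): hands the job in; it is judged then, once.
The state is a dict: "clock": time; "joint_pos": joint angles; "joint_velocities": joint speeds; "tau": joint torques, N m; "position": TCP position; "ee_rot": TCP orientation; "ft_force": force on the tool from outside, world axes, zero at the start; "torque": the same for the moment, N m; "grip_width": opening from 0.0 (shut) to 1.0 (fully open); "grasp_force": force on a finger pad.
Only numpy, scipy, OpenCV 4.12 (cv2) and the standard library are available. Lean on these libraries where they do the work, as an engineer would, in place of code of your own. Each camera call takes 0.05 s, during which the arm holds its last target. There are 200 camera calls.

## Working session

There is one attempt and no reset: what is moved stays moved. The work goes in short steps, Python scripts to look and compute and a tool call to move; the robot and the scene stay as the last step left them, time stands still between calls to the robot, and variables do not carry over. Pictures are saved under pics/ and viewed, at most 10 in all, crops included, and the job is handed in when it is done.

Besides the shell and the picture viewer there is one more tool, called after ">>>" as name(argument=value, ...), one argument or row to a line, values as JSON. move_arm: Moves the arm, as the interface text tells. Its arguments: {"type":"object","properties":{"plan":{"type":"array","items":{"type":"object","properties":{"delta_pos":{"type":"array","items":{"type":"number"}},"turn":{"type":"array","items":{"type":"number"}},"fingers":{"type":"number"}}}},"force":{"type":"number"}},"required":["plan"]}

```bash
mkdir -p pics; cat > h.py <<'E'
import numpy as np,cv2
from workcell import get_obs,camera,hand_in,tip_reach
from scipy.spatial.transform import Rotation as Ro
def snap(n,f):
    o=get_obs(); c=camera(n); cv2.imwrite('pics/'+f+'.png',c['color'][:,:,::-1])
    if n=='wrist':
        T=np.eye(4);T[:3,:3]=Ro.from_quat(o['ee_rot']).as_matrix();T[:3,3]=o['position']
        c['W']=T@np.array(c['tool_from_camera'])
    else:
        M=np.eye(4);M[:3,:3]=c['R'];M[:3,3]=np.ravel(c['t']);c['W']=np.linalg.inv(M)
    np.save('pics/'+f+'.npy',c,allow_pickle=True); return c
def load(f): return np.load('pics/'+f+'.npy',allow_pickle=True).item()
def pt(c,u,v,z=None):
    d=np.array([(u-c['cx'])/c['fx'],(v-c['cy'])/c['fy'],1.]);R=c['W'][:3,:3];t=c['W'][:3,3]
    s=c['range_z'][int(round(v)),int(round(u))] if z is None else (z-t[2])/(R@d)[2]
    return R@(d*s)+t
def cloud(c):
    v,u=np.mgrid[:420,:560];r=c['range_z']
    P=np.stack([(u-c['cx'])/c['fx']*r,(v-c['cy'])/c['fy']*r,r],-1)
    return P@c['W'][:3,:3].T+c['W'][:3,3]
E
python3 - <<'E'
from h import *
print(get_obs(),tip_reach)
a=snap('top','top0');b=snap('side','side0')
print(a['W'],a['fx'],b['W'][:3,3])
cv2.imwrite('pics/both.png',np.hstack([a['color'],b['color']])[:,:,::-1])
E
```

```text
{'clock': 0.0, 'joint_pos': array([-1.20761776,  0.3328735 , -0.06473301,  1.46091965,  0.02157492,
        1.34989923, -0.08849509]), 'joint_velocities': array([ 0.00113193,  0.00135517, -0.00193669, -0.00290718,  0.00013083,
        0.00138109, -0.00110639]), 'tau': array([-2.55628265e-04, -6.25435138e+01,  4.86722973e-02, -3.91613460e+01,
        1.60665700e-02,  9.81837104e-03, -8.77735964e-07]), 'position': array([0.23502108, 0.57874886, 0.24152533]), 'ee_rot': array([ 1.91670251e-01,  9.81459128e-01, -6.92362004e-04, -1.20296290e-04]), 'ft_force': array([ 0.07287308,  0.13073777, -0.74759751]), 'torque': array([ 0.02324499,  0.00458906, -0.03948157]), 'grasp_force': 0.0, 'grip_width': 1.0011877273407108} 0.011
[[ 0.09728485 -0.97456529  0.20188649  0.33856354]
 [-0.99524893 -0.09446653  0.02357185 -0.04177368]
 [-0.00390079 -0.2032205  -0.97912523  1.27982558]
 [ 0.          0.          0.          1.        ]] 396.874314081186 [ 0.13062084 -0.97654643  0.76419624]
```

View pics/top0.png

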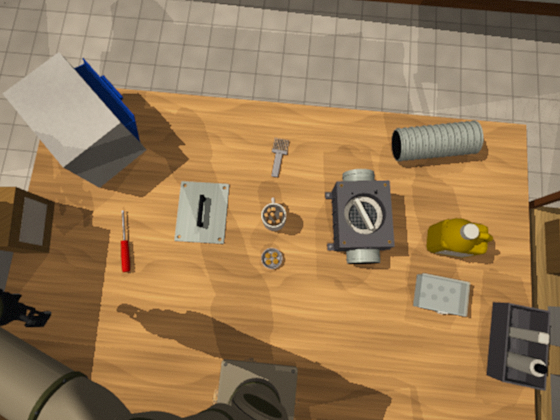

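View pics/side0.png

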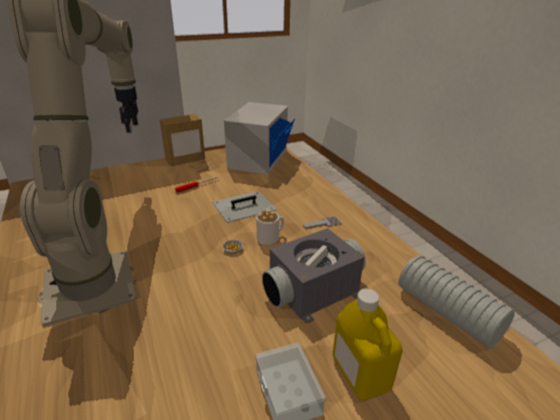

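The top view shows the trap at about (362,215) with its spigots up and down the picture, the cover at (202,212), the mug at (272,213) and the dish at (272,258). I'll measure the trap and cover next.

```bash
python3 - <<'E'
from h import *
c=load('top0');P=cloud(c)
v,u=np.mgrid[:420,:560]
def rect(m):
    p=P[m][:,:2]; r=cv2.minAreaRect((p*1000).astype(np.float32)); return r,m.sum()
trap=(abs(P[...,2]-.125)<.008)&(u>320)&(u<400)&(v>165)&(v<265)
print('trap',rect(trap),P[trap][:,2].mean())
g=c['color'].astype(int)
cov=(P[...,2]<.012)&(u>165)&(u<240)&(v>170)&(v<250)&(g[...,2]>g[...,0]-12)&(g.sum(-1)>330)
cov=cv2.morphologyEx(cov.astype(np.uint8),cv2.MORPH_OPEN,np.ones((5,5)))>0
print('cov',rect(cov),P[cov][:,2].mean())
han=(P[...,2]>.025)&(u>180)&(u<225)&(v>180)&(v<240)
print('han',rect(han),P[han].mean(0),P[han].max(0))
im=np.vstack([cv2.resize(c['color'][165:265,320:400],None,fx=5,fy=5,interpolation=2)[:300] ,]) if 0 else np.hstack([cv2.resize(c['color'][165:270,320:400],(400,525),interpolation=2),cv2.resize(c['color'][165:270,160:240],(400,525),interpolation=2)])
cv2.imwrite('pics/crop.png',im[:,:,::-1])
print(pt(c,272,213),pt(c,272,258))
E
```

```text
trap (((584.2732543945312, -267.15338134765625), (203.06686401367188, 162.1799774169922), 6.477352142333984), np.int64(2424)) 0.12447882719795662
cov (((0.0, 0.0), (0.0, 0.0), 0.0), np.int64(0)) nan
han (((450.8747253417969, 127.97846984863281), (399.6797790527344, 77.29450988769531), 45.56526184082031), np.int64(163)) [0.54994868 0.22479393 0.10369923] [0.61392952 0.24937931 1.27982558]
[0.56107348 0.00576195 0.10109395] [ 0.4337006  -0.00506844  0.00300389]<stdin>:11: RuntimeWarning: Mean of empty slice.
  ret = ret.dtype.type(ret / rcount)
```

View pics/crop.png

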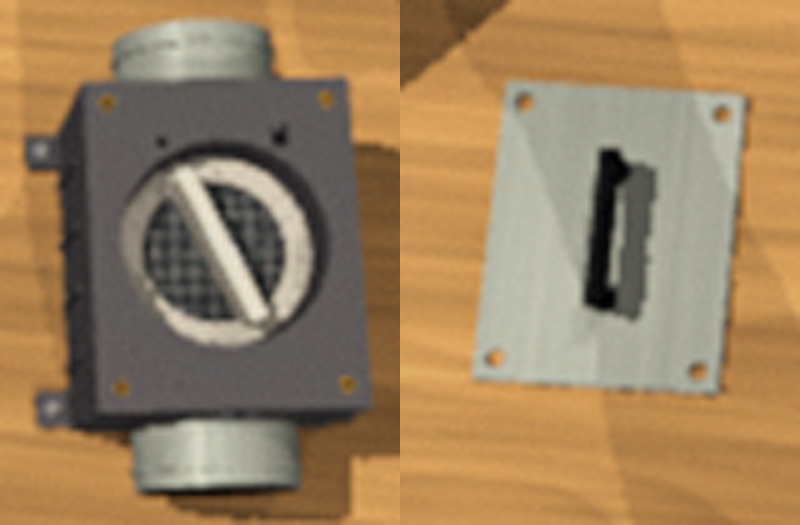

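```bash
python3 - <<'E'
from h import *
c=load('top0')
T=[pt(c,320+(x-2)/5,165+(y-2)/5,.125) for x,y in [(106,103),(326,99),(347,383),(121,387)]]
C=[pt(c,160+(x-402)/5,165+(y-2)/5,.004) for x,y in [(523,101),(720,114),(699,371),(494,358)]]
for n,Q in(('trap',T),('cov',C)):
    Q=np.array(Q);a=(Q[0]+Q[1]-Q[2]-Q[3]); print(n,Q.mean(0),np.degrees(np.arctan2(a[1],a[0])),np.linalg.norm(a)/2)
w=camera('wrist');print(np.round(w['tool_from_camera'],3),w['fx'])
E
```

```text
trap [ 0.58368084 -0.26792173  0.125     ] 6.636548642908318 0.17120417444845515
cov [0.56219354 0.240517   0.004     ] 2.3883601406531154 0.1719129071801303
[[-0.001 -0.956 -0.294  0.076]
 [ 1.    -0.001  0.001 -0.   ]
 [-0.001 -0.294  0.956 -0.132]
 [ 0.     0.     0.     1.   ]] 314.87182185603086
```

The manual's scale: shifts go in shares of 0.6 m and turns go in shares of pi rad. Converting my numbers, -0.43 m / 0.6 = -0.7167, -0.191 m / 0.6 = -0.3183, 2.13 rad / 3.1416 = 0.678.

>>> move_arm(
  plan=[
    {"delta_pos": [-0.7167, -0.3183, 0], "turn": [0, 0, 0.678], "fingers": 0},
    {"delta_pos": [-0.7167, -0.3183, 0], "turn": [0, 0, 0.678], "fingers": 0},
    {"delta_pos": [-0.7167, -0.3183, 0], "turn": [0, 0, 0.678], "fingers": 0},
    {"delta_pos": [-0.7167, -0.3183, 0], "turn": [0, 0, 0.678], "fingers": 0},
    {"delta_pos": [-0.7167, -0.3183, 0], "turn": [0, 0, 0.678], "fingers": 0},
    {"delta_pos": [-0.7167, -0.3183, 0], "turn": [0, 0, 0.678], "fingers": 0},
    {"delta_pos": [-0.7167, -0.3183, 0], "turn": [0, 0, 0.678], "fingers": 0},
    {"delta_pos": [-0.7167, -0.3183, 0], "turn": [0, 0, 0.678], "fingers": 0},
    {"delta_pos": [-0.7167, -0.3183, 0], "turn": [0, 0, 0.678], "fingers": 0},
    {"delta_pos": [-0.7167, -0.3183, 0], "turn": [0, 0, 0.678], "fingers": 0},
    {"delta_pos": [-0.7167, -0.3183, 0], "turn": [0, 0, 0.678], "fingers": 0},
    {"delta_pos": [-0.7167, -0.3183, 0], "turn": [0, 0, 0.678], "fingers": 0},
  ],
)

```text
clock: 1.65
position: [0.5615, 0.2403, 0.242]
ee_rot: [0.952, 0.306, -0.0, 0.0]
ft_force: [0.4, 0.3, -1.1]
grip_width: 1.002
grasp_force: 0.0
```

```bash
python3 -c "
from h import *
snap('wrist','wc')"
```

>>> move_arm(
  plan=[
    {"delta_pos": [-0.4633, 0.71, 0], "turn": [0, 0, 0], "fingers": 0},
    {"delta_pos": [-0.4633, 0.71, 0], "turn": [0, 0, 0], "fingers": 0},
    {"delta_pos": [-0.4633, 0.71, 0], "turn": [0, 0, 0], "fingers": 0},
    {"delta_pos": [-0.4633, 0.71, 0], "turn": [0, 0, 0], "fingers": 0},
    {"delta_pos": [-0.4633, 0.71, 0], "turn": [0, 0, 0], "fingers": 0},
    {"delta_pos": [-0.4633, 0.71, 0], "turn": [0, 0, 0], "fingers": 0},
    {"delta_pos": [-0.4633, 0.71, 0], "turn": [0, 0, 0], "fingers": 0},
    {"delta_pos": [-0.4633, 0.71, 0], "turn": [0, 0, 0], "fingers": 0},
    {"delta_pos": [-0.4633, 0.71, 0], "turn": [0, 0, 0], "fingers": 0},
    {"delta_pos": [-0.4633, 0.71, 0], "turn": [0, 0, 0], "fingers": 0},
    {"delta_pos": [-0.4633, 0.71, 0], "turn": [0, 0, 0], "fingers": 0},
  ],
)

```text
clock: 3.08
position: [0.5865, -0.2657, 0.2421]
ee_rot: [0.951, 0.309, 0.0, -0.001]
ft_force: [0.3, 0.1, 0.1]
grip_width: 1.004
grasp_force: 0.0
```

```bash
python3 -c "
from h import *
a=snap('wrist','wt');b=load('wc');print(get_obs()['position'])
cv2.imwrite('pics/w2.png',np.hstack([cv2.resize(x['color'],(400,300)) for x in (a,b)])[:,:,::-1])"
```

```text
[ 0.58659027 -0.26565595  0.24221208]
```

View pics/wt.png

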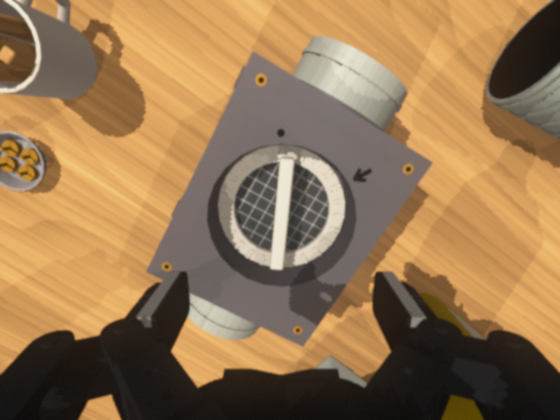

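View pics/wc.png

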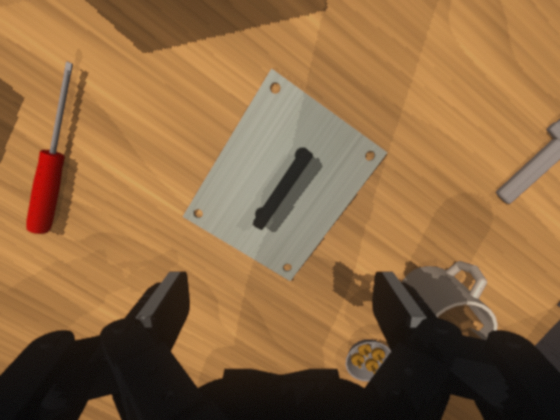

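Wrist view of the trap: brass inserts at (261,80), (408,169), (297,330) and (167,267). The bar runs from its pointer end (288,155), near the dot (281,133), to (276,268), and the arrow mark is at (363,174). Wrist view of the cover: holes at (275,88), (370,155), (287,267) and (198,213), handle from (304,153) to (260,223).

```bash
cat >> h.py <<'E'
def fit(Q,model):  # 2D rigid fit model->Q
    Q=np.array(Q)[:,:2];m=np.array(model,float);qc=Q.mean(0);mc=m.mean(0)
    H=(m-mc).T@(Q-qc);a=np.arctan2(H[0,1]-H[1,0],H[0,0]+H[1,1])
    R=np.array([[np.cos(a),-np.sin(a)],[np.sin(a),np.cos(a)]]);t=qc-R@mc
    return t,np.degrees(a),np.round((Q-(m@R.T+t))*1000,1)
M=np.array([(86,66),(86,-66),(-86,-66),(-86,66)])/1000
def brass(c,u,v,r=9):
    u0,v0=int(u)-r,int(v)-r;g=c['color'][v0:v0+2*r+1,u0:u0+2*r+1].astype(float)
    w=np.clip(g[...,0]-g[...,2]-25,0,60);yy,xx=np.mgrid[:2*r+1,:2*r+1]
    return u0+(w*xx).sum()/w.sum(),v0+(w*yy).sum()/w.sum()
def rep(s): print({k:np.round(v,4) for k,v in get_obs().items() if k in('clock','position','ee_rot','joint_pos','ft_force','torque','grip_width','grasp_force')})
E
python3 - <<'E'
from h import *
c=load('wt')
px=[brass(c,*p) for p in [(261,80),(408,169),(297,330),(167,267)]];print(np.round(px,1))
print('trap',fit([pt(c,*p,.125) for p in px],M))
a=pt(c,288,155,.118);b=pt(c,276,268,.118);d=a-b;print('bar',a,b,(a+b)/2,np.degrees(np.arctan2(d[1],d[0])),np.linalg.norm(d))
P=cloud(c)
print('rim z',[pt(c,*p)[2] for p in [(261,65),(190,230),(400,190),(300,310)]],'bar z',P[210:214,280:285,2].mean())
c=load('wc')
px=[brass(c,*p) for p in [(275,88),(370,155),(287,267),(198,213)]];print(np.round(px,1))
print('cover',fit([pt(c,*p,.004) for p in px],M))
a=pt(c,304,153,.036);b=pt(c,260,223,.036);d=a-b;print('han',(a+b)/2,np.degrees(np.arctan2(d[1],d[0])))
rep(0)
E
```

```text
[[260.6  79.4]
 [407.7 168.7]
 [297.3 329.8]
 [166.2 266.2]]
trap (array([ 0.58219512, -0.26836121]), np.float64(6.486818732492097), array([[ 0.2,  0.1],
       [ 0.1, -0. ],
       [-0.1, -0.1],
       [-0.2,  0. ]]))
bar [ 0.62774592 -0.24204072  0.118     ] [ 0.54097729 -0.29264921  0.118     ] [ 0.5843616  -0.26734497  0.118     ] 30.25320920975036 0.10044906589929002
rim z [np.float64(0.12387583348496994), np.float64(0.12547195727870009), np.float64(0.12352306496683862), np.float64(0.12608428696929483)] bar z 0.11795131095978603
[[275.2  88. ]
 [369.8 155.6]
 [287.1 269.2]
 [197.3 213.4]]
cover (array([0.5601179 , 0.23934066]), np.float64(1.871522436877291), array([[ 0.6,  0. ],
       [ 0.5,  0.6],
       [-1.2, -1.3],
       [ 0.1,  0.7]]))
han [0.56241571 0.24116633 0.036     ] 3.9874072614146105
{'clock': np.float64(3.125), 'joint_pos': array([-0.153 ,  0.4329,  0.6982,  1.4385, -0.2798,  1.371 , -0.3868]), 'position': array([ 0.5866, -0.2657,  0.2422]), 'ee_rot': array([ 9.510e-01,  3.093e-01,  3.000e-04, -5.000e-04]), 'ft_force': array([-0.4467,  0.1597,  0.8977]), 'torque': array([ 0.058 ,  0.0107, -0.0551]), 'grasp_force': np.float64(0.0), 'grip_width': np.float64(1.0038)}
```

```bash
python3 - <<'E'
from h import *
c=load('wt');P=cloud(c);C=np.array([.5822,-.2684])
m=(abs(P[...,2]-.117)<.004)&(np.linalg.norm(P[...,:2]-C,axis=-1)<.048)
g=c['color'].min(-1)>110
print(m.sum(),(m&g).sum());q=P[m&g][:,:2]
r=cv2.fitLine((q*1000).astype(np.float32),cv2.DIST_HUBER,0,.01,.01).ravel();print(np.degrees(np.arctan2(r[1],r[0])),q.mean(0),cv2.minAreaRect((q*1000).astype(np.float32)))
yaw=2*np.degrees(np.arctan2(.3093,.951));print(yaw)
y=np.radians(yaw);d=C-[.5866,-.2657];print(d@[np.cos(y),np.sin(y)],d@[np.sin(y),-np.cos(y)])
E
```

```text
1506 1506
30.579527 [ 0.58420569 -0.26704457] ((582.2205810546875, -268.28912353515625), (95.73613739013672, 12.01544189453125), 30.67157745361328)
36.032842991848014
-0.005146463729162907 -0.00040485933904315556
```

In the tool's units: 0.134 m / 0.6 = 0.2233, 0.11 m / 0.6 = 0.1833, 0.095 rad / 3.1416 = 0.0302.

>>> move_arm(
  plan=[
    {"delta_pos": [-0.0083, 0, 0.0833], "turn": [0, 0, 0.0302], "fingers": 0.4},
    {"delta_pos": [-0.0083, 0, 0.15], "turn": [0, 0, 0.0302], "fingers": 0.4},
    {"delta_pos": [-0.0083, 0, 0.15], "turn": [0, 0, 0.0302], "fingers": 0.4},
    {"delta_pos": [-0.0083, 0, 0.1833], "turn": [0, 0, 0.0302], "fingers": 0.4},
    {"delta_pos": [-0.0083, 0, 0.2233], "turn": [0, 0, 0.0302], "fingers": 0.4},
    {"delta_pos": [-0.0083, 0, 0.2233], "turn": [0, 0, 0.0302], "fingers": 0.4},
    {"delta_pos": [-0.0083, 0, 0.2233], "turn": [0, 0, 0.0302], "fingers": 0.4},
  ],
  force=60,
)

```text
clock: 4.0
position: [0.5826, -0.271, 0.1096]
ee_rot: [0.965, 0.262, 0.001, 0.0]
ft_force: [0.3, 0.9, -0.3]
grip_width: 0.599
grasp_force: 0.0
```

>>> move_arm(
  plan=[
    {"delta_pos": [0, 0, 0], "turn": [0, 0, 0], "fingers": 1},
    {"delta_pos": [0, 0, 0], "turn": [0, 0, 0], "fingers": 1},
    {"delta_pos": [0, 0, 0], "turn": [0, 0, 0], "fingers": 1},
    {"delta_pos": [0, 0, 0], "turn": [0, 0, 0], "fingers": 1},
    {"delta_pos": [0, 0, 0], "turn": [0, 0, 0], "fingers": 1},
    {"delta_pos": [0, 0, 0], "turn": [0, 0, 0], "fingers": 1},
  ],
  force=60,
)

```text
clock: 4.75
position: [0.5817, -0.2698, 0.1091]
ee_rot: [0.965, 0.263, -0.0, -0.001]
ft_force: [-5.8, 5.4, 8.7]
grip_width: 0.121
grasp_force: 59.4
```

In the tool's units: 0.95 rad / 3.1416 = 0.3024.

>>> move_arm(
  plan=[
    {"delta_pos": [0, 0, 0], "turn": [0, 0, 0.0318], "fingers": 1},
    {"delta_pos": [0, 0, 0], "turn": [0, 0, 0.07], "fingers": 1},
    {"delta_pos": [0, 0, 0], "turn": [0, 0, 0.1082], "fingers": 1},
    {"delta_pos": [0, 0, 0], "turn": [0, 0, 0.1464], "fingers": 1},
    {"delta_pos": [0, 0, 0], "turn": [0, 0, 0.1846], "fingers": 1},
    {"delta_pos": [0, 0, 0], "turn": [0, 0, 0.2228], "fingers": 1},
    {"delta_pos": [0, 0, 0], "turn": [0, 0, 0.2546], "fingers": 1},
    {"delta_pos": [0, 0, 0], "turn": [0, 0, 0.2801], "fingers": 1},
    {"delta_pos": [0, 0, 0], "turn": [0, 0, 0.2928], "fingers": 1},
    {"delta_pos": [0, 0, 0], "turn": [0, 0, 0.3024], "fingers": 1},
    {"delta_pos": [0, 0, 0], "turn": [0, 0, 0.3024], "fingers": 1},
  ],
)

```text
clock: 6.12
position: [0.5816, -0.2685, 0.1091]
ee_rot: [0.978, -0.207, -0.001, -0.002]
ft_force: [-9.6, 10.6, 14.0]
grip_width: 0.126
grasp_force: 60.1
```

```bash
python3 -c "
from h import *
rep(0);o=get_obs();R=Ro.from_quat(o['ee_rot']).as_matrix();print(np.degrees(np.arctan2(R[1,0],R[0,0])))"
```

```text
{'clock': np.float64(6.125), 'joint_pos': array([-0.2611,  0.6116,  0.8683,  1.6028, -0.5001,  1.1665, -1.2676]), 'position': array([ 0.5816, -0.2685,  0.1091]), 'ee_rot': array([ 0.9783, -0.2074, -0.0012, -0.0019]), 'ft_force': array([-9.6251, 10.5855, 13.994 ]), 'torque': array([2.1227, 1.8747, 0.2509]), 'grasp_force': np.float64(60.0607), 'grip_width': np.float64(0.1258)}
-23.934470272714677
```

In the tool's units: 0.06 rad / 3.1416 = 0.0191.

>>> move_arm(
  plan=[
    {"delta_pos": [0, 0, 0], "turn": [0, 0, 0.0095], "fingers": 1},
    {"delta_pos": [0, 0, 0], "turn": [0, 0, 0.0191], "fingers": 1},
    {"delta_pos": [0, 0, 0], "turn": [0, 0, 0.0191], "fingers": 1},
  ],
)

```text
clock: 6.5
position: [0.5816, -0.2685, 0.1092]
ee_rot: [0.972, -0.236, -0.001, -0.002]
ft_force: [-9.7, 9.7, 13.8]
grip_width: 0.126
grasp_force: 75.2
```

```bash
python3 -c "
from h import *
rep(0);o=get_obs();R=Ro.from_quat(o['ee_rot']).as_matrix();print(np.degrees(np.arctan2(R[1,0],R[0,0])))"
```

```text
{'clock': np.float64(6.5), 'joint_pos': array([-0.2689,  0.6172,  0.8809,  1.603 , -0.509 ,  1.1693, -1.3194]), 'position': array([ 0.5816, -0.2685,  0.1092]), 'ee_rot': array([ 0.9719, -0.2356, -0.0014, -0.0016]), 'ft_force': array([-9.7419,  9.7421, 13.8378]), 'torque': array([2.0149, 1.9913, 1.6047]), 'grasp_force': np.float64(75.1754), 'grip_width': np.float64(0.1264)}
-27.25193327816228
```

In the tool's units: -0.13 m / 0.6 = -0.2167, -0.05 m / 0.6 = -0.0833.

>>> move_arm(
  plan=[
    {"delta_pos": [0, 0, 0], "turn": [0, 0, 0], "fingers": 0.4},
    {"delta_pos": [0, 0, 0], "turn": [0, 0, 0], "fingers": 0.4},
    {"delta_pos": [0, 0, 0], "turn": [0, 0, 0], "fingers": 0.4},
    {"delta_pos": [0, 0, -0.0833], "turn": [0, 0, 0], "fingers": 0.3},
    {"delta_pos": [0, 0, -0.1833], "turn": [0, 0, 0], "fingers": 0.3},
    {"delta_pos": [0, 0, -0.2167], "turn": [0, 0, 0], "fingers": 0.3},
    {"delta_pos": [0, 0, -0.2167], "turn": [0, 0, 0], "fingers": 0.3},
    {"delta_pos": [0, 0, -0.2167], "turn": [0, 0, 0], "fingers": 0.3},
  ],
)

```text
clock: 7.5
position: [0.5814, -0.2703, 0.2366]
ee_rot: [0.971, -0.237, -0.001, -0.0]
ft_force: [0.1, -0.9, -0.6]
grip_width: 0.698
grasp_force: 0.0
```

```bash
python3 - <<'E'
from h import *
c=snap('wrist','wt2');P=cloud(c);C=np.array([.5822,-.2684]);rep(0)
m=(abs(P[...,2]-.117)<.004)&(np.linalg.norm(P[...,:2]-C,axis=-1)<.048)&(c['color'].min(-1)>110)
q=P[m][:,:2];print(m.sum(),cv2.minAreaRect((q*1000).astype(np.float32)))
r=cv2.fitLine((q*1000).astype(np.float32),cv2.DIST_HUBER,0,.01,.01).ravel();print(np.degrees(np.arctan2(r[1],r[0])))
E
```

```text
{'clock': np.float64(7.55), 'joint_pos': array([-0.308 ,  0.5118,  0.9592,  1.461 , -0.4195,  1.3882, -1.3826]), 'position': array([ 0.5813, -0.2702,  0.2365]), 'ee_rot': array([ 9.714e-01, -2.373e-01, -1.300e-03, -2.000e-04]), 'ft_force': array([-0.3112,  0.1422, -0.6886]), 'torque': array([ 0.0103, -0.0134, -0.0301]), 'grasp_force': np.float64(0.0), 'grip_width': np.float64(0.7017)}
1587 ((582.2955322265625, -268.2828674316406), (11.994579315185547, 95.89334869384766), 66.42597198486328)
-23.535898
```

View pics/wt2.png

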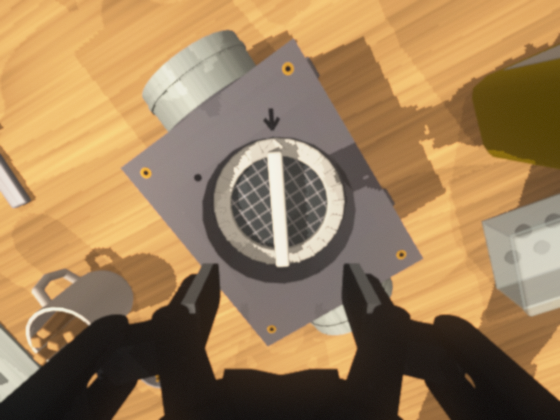

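The pointer at (275,148) stands at the arrow (272,120), and the bar yaw of -23.5° matches the expected end stop. Next I go to the cover.

In the tool's units: -0.443 m / 0.6 = -0.7383, -0.253 m / 0.6 = -0.4217, -0.515 rad / 3.1416 = -0.1639.

>>> move_arm(
  plan=[
    {"delta_pos": [-0.4217, -0.7383, 0], "turn": [0, 0, -0.1639], "fingers": 0.3},
    {"delta_pos": [-0.4217, -0.7383, 0], "turn": [0, 0, -0.1639], "fingers": 0.3},
    {"delta_pos": [-0.4217, -0.7383, 0], "turn": [0, 0, -0.1639], "fingers": 0.3},
    {"delta_pos": [-0.4217, -0.7383, 0], "turn": [0, 0, -0.1639], "fingers": 0.3},
    {"delta_pos": [-0.4217, -0.7383, 0], "turn": [0, 0, -0.1639], "fingers": 0.3},
    {"delta_pos": [-0.4217, -0.7383, 0], "turn": [0, 0, -0.1639], "fingers": 0.3},
    {"delta_pos": [-0.4217, -0.7383, 0], "turn": [0, 0, -0.1639], "fingers": 0.3},
    {"delta_pos": [-0.4217, -0.7383, 0], "turn": [0, 0, -0.1639], "fingers": 0.3},
    {"delta_pos": [-0.4217, -0.7383, 0], "turn": [0, 0, -0.1639], "fingers": 0.3},
    {"delta_pos": [-0.4217, -0.7383, 0.075], "turn": [0, 0, -0.1639], "fingers": 0.3},
    {"delta_pos": [-0.4217, -0.7383, 0.075], "turn": [0, 0, -0.1639], "fingers": 0.3},
    {"delta_pos": [-0.4217, -0.7383, 0.075], "turn": [0, 0, -0.1639], "fingers": 0.3},
  ],
)

```text
clock: 9.05
position: [0.562, 0.2383, 0.1942]
ee_rot: [1.0, 0.017, 0.0, 0.0]
ft_force: [1.0, -0.4, -0.1]
grip_width: 0.698
grasp_force: 0.0
```

```bash
python3 - <<'E'
from h import *
c=load('wt2')
px=[brass(c,*p) for p in [(288,69),(401,254),(272,329),(146,173)]]
print('trap',fit([pt(c,*p,.125) for p in px],M))
c=snap('wrist','wc2');P=cloud(c);rep(0)
C=np.array([.561,.240])
m=(abs(P[...,2]-.036)<.008)&(np.linalg.norm(P[...,:2]-C,axis=-1)<.07)
m=cv2.morphologyEx(m.astype(np.uint8),cv2.MORPH_OPEN,np.ones((3,3)))>0
q=P[m];print('handle',m.sum(),q[:,2].mean(),cv2.minAreaRect((q[:,:2]*1000).astype(np.float32)))
r=cv2.fitLine((q[:,:2]*1000).astype(np.float32),cv2.DIST_HUBER,0,.01,.01).ravel();print(np.degrees(np.arctan2(r[1],r[0])),q.mean(0))
# hole px prediction then refine
Wi=np.linalg.inv(c['W']);a=np.radians(2)
px=[]
for x,y in M:
    X=np.array([C[0]+x*np.cos(a)-y*np.sin(a),C[1]+x*np.sin(a)+y*np.cos(a),.002,1]);k=Wi@X
    u,v=c['fx']*k[0]/k[2]+c['cx'],c['fy']*k[1]/k[2]+c['cy'];
    for i in range(3): u,v=brass(c,u,v,8)
    px.append((u,v))
print(np.round(px,1));print('cover',fit([pt(c,*p,.003) for p in px],M))
E
```

```text
trap (array([ 0.58222685, -0.2683202 ]), np.float64(-83.49389468072349), array([[ 17.8,  21.9],
       [-22.2,  17.5],
       [-18. , -22. ],
       [ 22.4, -17.5]]))
{'clock': np.float64(9.1), 'joint_pos': array([-1.047 ,  0.3918,  0.7334,  1.5997, -0.2725,  1.254 , -1.8022]), 'position': array([0.5623, 0.2385, 0.1947]), 'ee_rot': array([ 9.998e-01,  1.740e-02,  6.000e-04, -3.000e-04]), 'ft_force': array([-0.3967,  0.3832,  1.6497]), 'torque': array([ 0.0211, -0.0101,  0.0286]), 'grasp_force': np.float64(0.0), 'grip_width': np.float64(0.699)}
handle 1505 0.035680614480429584 ((561.3466796875, 240.06912231445312), (103.16363525390625, 13.920425415039062), 1.6184289455413818)
1.8496383 [0.56452971 0.2400579  0.03568061]
[[212.3 107.8]
 [347.7 107.9]
 [338.3 268. ]
 [222.2 267.6]]
cover (array([0.56108073, 0.23934017]), np.float64(1.9555324450939795), array([[-0.3, -0.2],
       [-0.4,  0.4],
       [ 0.2,  0.3],
       [ 0.6, -0.5]]))
```

View pics/wc2.png

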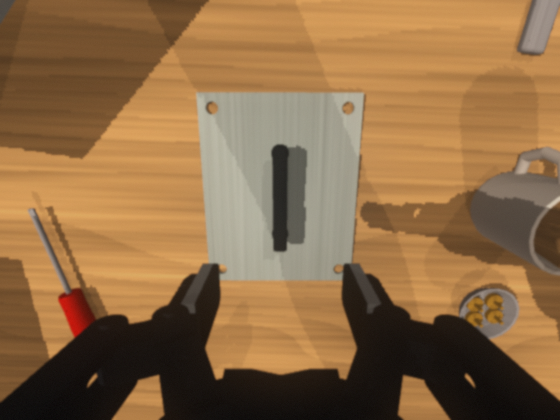

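The cover is centred at (0.561, 0.240), yaw 1.9°. Its holes sit at (212,108), (348,108), (338,268) and (222,268), and the handle is upright between the fingers. I'll grasp it now.

In the tool's units: 0.172 m / 0.6 = 0.2867, -0.001 m / 0.6 = -0.0017.

>>> move_arm(
  plan=[
    {"delta_pos": [-0.0017, -0.0017, 0.1], "turn": [0, 0, 0], "fingers": 0.3},
    {"delta_pos": [-0.0017, -0.0017, 0.2], "turn": [0, 0, 0], "fingers": 0.3},
    {"delta_pos": [-0.0017, -0.0017, 0.25], "turn": [0, 0, 0], "fingers": 0.3},
    {"delta_pos": [-0.0017, -0.0017, 0.275], "turn": [0, 0, 0], "fingers": 0.3},
    {"delta_pos": [-0.0017, -0.0017, 0.2867], "turn": [0, 0, 0], "fingers": 0.3},
    {"delta_pos": [-0.0017, -0.0017, 0.2867], "turn": [0, 0, 0], "fingers": 0.3},
    {"delta_pos": [-0.0017, -0.0017, 0.2867], "turn": [0, 0, 0], "fingers": 0.3},
  ],
)

```text
clock: 9.98
position: [0.5613, 0.2404, 0.0226]
ee_rot: [1.0, 0.018, 0.001, -0.001]
ft_force: [0.3, 0.1, 0.6]
grip_width: 0.698
grasp_force: 0.0
```

>>> move_arm(
  plan=[
    {"delta_pos": [0, 0, 0], "turn": [0, 0, 0], "fingers": 1},
    {"delta_pos": [0, 0, 0], "turn": [0, 0, 0], "fingers": 1},
    {"delta_pos": [0, 0, 0], "turn": [0, 0, 0], "fingers": 1},
    {"delta_pos": [0, 0, 0], "turn": [0, 0, 0], "fingers": 1},
    {"delta_pos": [0, 0, 0], "turn": [0, 0, 0], "fingers": 1},
    {"delta_pos": [0, 0, 0], "turn": [0, 0, 0], "fingers": 1},
  ],
  force=90,
)

```text
clock: 10.72
position: [0.5608, 0.2401, 0.0218]
ee_rot: [1.0, 0.018, 0.0, -0.0]
ft_force: [-1.5, -0.7, 5.5]
grip_width: 0.143
grasp_force: 88.3
```

```bash
python3 -c "
from h import *
rep(0)"
```

```text
{'clock': np.float64(10.725), 'joint_pos': array([-0.9701,  0.5886,  0.6336,  1.741 , -0.4166,  0.9494, -1.7047]), 'position': array([0.5608, 0.2401, 0.0218]), 'ee_rot': array([ 9.998e-01,  1.790e-02,  2.000e-04, -2.000e-04]), 'ft_force': array([-1.5002, -0.7417,  5.4729]), 'torque': array([-0.0586,  0.3363, -0.0346]), 'grasp_force': np.float64(88.2867), 'grip_width': np.float64(0.1432)}
```

In the tool's units: -0.23 m / 0.6 = -0.3833, -0.225 m / 0.6 = -0.375.

>>> move_arm(
  plan=[
    {"delta_pos": [0, 0, -0.0167], "turn": [0, 0, 0], "fingers": 1},
    {"delta_pos": [0, 0, -0.05], "turn": [0, 0, 0], "fingers": 1},
    {"delta_pos": [0, 0, -0.1], "turn": [0, 0, 0], "fingers": 1},
    {"delta_pos": [0, 0, -0.1667], "turn": [0, 0, 0], "fingers": 1},
    {"delta_pos": [0, 0, -0.2333], "turn": [0, 0, 0], "fingers": 1},
    {"delta_pos": [0, 0, -0.3], "turn": [0, 0, 0], "fingers": 1},
    {"delta_pos": [0, 0, -0.35], "turn": [0, 0, 0], "fingers": 1},
    {"delta_pos": [0, 0, -0.375], "turn": [0, 0, 0], "fingers": 1},
    {"delta_pos": [0, 0, -0.3833], "turn": [0, 0, 0], "fingers": 1},
    {"delta_pos": [0, 0, -0.3833], "turn": [0, 0, 0], "fingers": 1},
  ],
)

```text
clock: 11.98
position: [0.5603, 0.2399, 0.2506]
ee_rot: [1.0, 0.018, -0.0, 0.0]
ft_force: [0.0, 0.3, -2.8]
grip_width: 0.141
grasp_force: 88.1
```

```bash
python3 -c "
from h import *
rep(0)
o=get_obs();yaw=2*np.arctan2(o['ee_rot'][1],o['ee_rot'][0]);d=np.array([.5822,-.2683])-o['position'][:2]
print(np.degrees(yaw),d@[np.cos(yaw),np.sin(yaw)],d@[np.sin(yaw),-np.cos(yaw)])"
```

```text
{'clock': np.float64(11.975), 'joint_pos': array([-1.0667,  0.3512,  0.7556,  1.5265, -0.2434,  1.3616, -1.8256]), 'position': array([0.5603, 0.2399, 0.2506]), 'ee_rot': array([ 9.998e-01,  1.790e-02, -4.000e-04,  2.000e-04]), 'ft_force': array([ 0.0469,  0.3098, -2.8221]), 'torque': array([-0.0331, -0.0144,  0.0122]), 'grasp_force': np.float64(88.0982), 'grip_width': np.float64(0.1405)}
2.0515407055728856 0.0037372399432969577 0.5086528163619705
```

In the tool's units: 0.475 m / 0.6 = 0.7917, 0.445 m / 0.6 = 0.7417, -0.078 rad / 3.1416 = -0.0248.

>>> move_arm(
  plan=[
    {"delta_pos": [0, 0.0167, 0], "turn": [0, 0, 0], "fingers": 1},
    {"delta_pos": [0, 0.0583, 0], "turn": [0, 0, -0.0032], "fingers": 1},
    {"delta_pos": [0, 0.125, 0], "turn": [0, 0, -0.0064], "fingers": 1},
    {"delta_pos": [0.0017, 0.2, 0], "turn": [0, 0, -0.0095], "fingers": 1},
    {"delta_pos": [0.0033, 0.2833, 0], "turn": [0, 0, -0.0127], "fingers": 1},
    {"delta_pos": [0.0033, 0.3667, 0], "turn": [0, 0, -0.0159], "fingers": 1},
    {"delta_pos": [0.005, 0.45, 0], "turn": [0, 0, -0.0191], "fingers": 1},
    {"delta_pos": [0.005, 0.5333, 0], "turn": [0, 0, -0.0223], "fingers": 1},
    {"delta_pos": [0.0067, 0.6167, 0], "turn": [0, 0, -0.0248], "fingers": 1},
    {"delta_pos": [0.0067, 0.6833, 0], "turn": [0, 0, -0.0248], "fingers": 1},
    {"delta_pos": [0.0067, 0.7417, 0], "turn": [0, 0, -0.0248], "fingers": 1},
    {"delta_pos": [0.0067, 0.7917, 0], "turn": [0, 0, -0.0248], "fingers": 1},
  ],
)

```text
clock: 13.48
position: [0.5805, -0.2368, 0.2505]
ee_rot: [0.998, 0.056, -0.001, 0.0]
ft_force: [0.1, 0.3, -2.7]
grip_width: 0.146
grasp_force: 88.0
```

In the tool's units: 0.05 m / 0.6 = 0.0833, 0.04 m / 0.6 = 0.0667.

>>> move_arm(
  plan=[
    {"delta_pos": [0, 0.0367, 0], "turn": [0, 0, 0], "fingers": 1},
    {"delta_pos": [0, 0.0567, 0], "turn": [0, 0, 0], "fingers": 1},
    {"delta_pos": [0, 0.0567, 0.0333], "turn": [0, 0, 0], "fingers": 1},
    {"delta_pos": [0, 0.0567, 0.0667], "turn": [0, 0, 0], "fingers": 1},
    {"delta_pos": [0, 0.0567, 0.0833], "turn": [0, 0, 0], "fingers": 1},
    {"delta_pos": [0, 0.0567, 0.0833], "turn": [0, 0, 0], "fingers": 1},
    {"delta_pos": [0, 0.0567, 0.0833], "turn": [0, 0, 0], "fingers": 1},
  ],
)

```text
clock: 14.35
position: [0.5857, -0.2682, 0.2018]
ee_rot: [0.998, 0.057, 0.0, 0.0]
ft_force: [0.9, -0.7, -2.3]
grip_width: 0.141
grasp_force: 88.0
```

```bash
cat >> h.py <<'E'
def cover(f,zt):
    c=snap('wrist',f);P=cloud(c);o=get_obs();T=o['position'];yaw=2*np.arctan2(o['ee_rot'][1],o['ee_rot'][0])
    m=(abs(P[...,2]-zt)<.012)&(np.abs(P[...,:2]-T[:2]).max(-1)<.13)
    q=P[m];print('plate pts',m.sum(),'top z',np.median(q[:,2]));A=np.c_[q[:,:2]-T[:2],np.ones(len(q))]
    for _ in range(3):
        s=np.linalg.lstsq(A,q[:,2],rcond=None)[0];k=abs(A@s-q[:,2])<.003;A,q=A[k],q[k]
    print('plane tilt mrad,z',s*1000,'yaw',np.degrees(yaw)); return c
E
python3 - <<'E'
from h import *
rep(0);cover('h1',.184)
E
```

```text
{'clock': np.float64(14.35), 'joint_pos': array([-0.2619,  0.5126,  0.8696,  1.4991, -0.3981,  1.3142, -0.8113]), 'position': array([ 0.5857, -0.2682,  0.2018]), 'ee_rot': array([9.984e-01, 5.700e-02, 4.000e-04, 1.000e-04]), 'ft_force': array([ 0.8525, -0.6837, -2.3063]), 'torque': array([-0.0029, -0.028 ,  0.0206]), 'grasp_force': np.float64(87.9898), 'grip_width': np.float64(0.1414)}
plate pts 76796 top z 0.18399838499118387
plane tilt mrad,z [  0.19908878   1.41615106 183.9816087 ] yaw 6.527911084320382
```

View pics/h1.png

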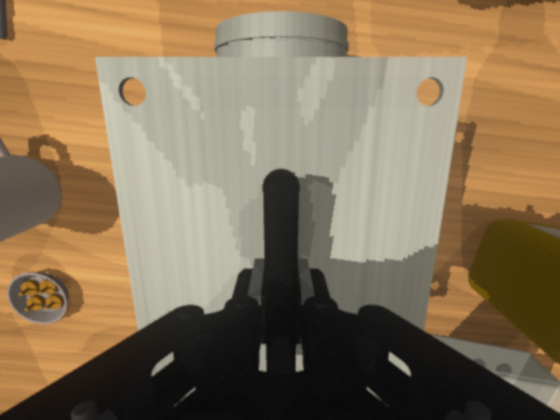

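The plate is level (under 1.5 mrad). Its far holes are at (132,91) and (430,91). I'll work out the centre from them.

```bash
cat >> h.py <<'E'
def holes(c,zt,px):
    o=get_obs();Q=[]
    for u,v in px:
        u0,v0=u-24,v-22;g=c['color'][v0:v0+45,u0:u0+49].astype(float)
        r=c['range_z'][v0:v0+45,u0:u0+49];zz=cloud(c)[v0:v0+45,u0:u0+49,2]
        m=(zz<zt-.002).astype(np.uint8);n,l,s,ce=cv2.connectedComponentsWithStats(m)
        k=l[22,24] or 1+np.argmin(np.linalg.norm(ce[1:]-[24,22],axis=1))
        p=ce[k]+[u0,v0];print(np.round(p,1),s[k]);Q.append(pt(c,*p,zt-.002))
    t,a,e=fit(Q,M[:2]);print('cover centre',t,'yaw',a,'err mm',e.ravel(),'vs tcp mm',(t-o['position'][:2])*1000)
    yaw=2*np.arctan2(o['ee_rot'][1],o['ee_rot'][0]);d=np.array([.5822,-.2683])-t
    print('need tool dx,dy mm',1000*d@[np.cos(yaw),np.sin(yaw)],1000*d@[np.sin(yaw),-np.cos(yaw)])
E
python3 - <<'E'
from h import *
holes(load('h1'),.184,[(132,91),(430,91)])
E
```

```text
[132.8  91.1] [ 13   8  25  29 537]
[428.4  91.4] [ 10   9  26  28 547]
cover centre [ 0.58619324 -0.26769618] yaw 6.459756156342897 err mm [-0.   0.3  0.  -0.3] vs tcp mm [0.43943751 0.70316065]
need tool dx,dy mm -4.035999564933289 0.14592619017333114
```

In the tool's units: 0.04 m / 0.6 = 0.0667, -0.004 m / 0.6 = -0.0067.

>>> move_arm(
  plan=[
    {"delta_pos": [-0.0067, 0, 0.0133], "turn": [0, 0, 0], "fingers": 1},
    {"delta_pos": [-0.0067, 0, 0.03], "turn": [0, 0, 0], "fingers": 1},
    {"delta_pos": [-0.0067, 0, 0.0467], "turn": [0, 0, 0], "fingers": 1},
    {"delta_pos": [-0.0067, 0, 0.06], "turn": [0, 0, 0], "fingers": 1},
    {"delta_pos": [-0.0067, 0, 0.0667], "turn": [0, 0, 0], "fingers": 1},
    {"delta_pos": [-0.0067, 0, 0.0667], "turn": [0, 0, 0], "fingers": 1},
    {"delta_pos": [-0.0067, 0, 0.0667], "turn": [0, 0, 0], "fingers": 1},
    {"delta_pos": [-0.0067, 0, 0.0667], "turn": [0, 0, 0], "fingers": 1},
  ],
)

```text
clock: 15.4
position: [0.5816, -0.2689, 0.1616]
ee_rot: [0.998, 0.057, 0.0, 0.0]
ft_force: [0.6, -0.0, -3.5]
grip_width: 0.142
grasp_force: 88.1
```

```bash
python3 - <<'E'
from h import *
rep(0);c=cover('h2',.144)
g=c['color'];t=snap('top','top2')
im=np.hstack([g,cv2.resize(t['color'][160:270,315:410],(240,420),interpolation=2)])
cv2.imwrite('pics/h2v.png',im[:,:,::-1])
holes(c,.144,[(132,91),(430,91)])
E
```

```text
{'clock': np.float64(15.4), 'joint_pos': array([-0.2536,  0.5378,  0.8517,  1.5553, -0.4199,  1.2403, -0.7912]), 'position': array([ 0.5816, -0.2689,  0.1616]), 'ee_rot': array([9.984e-01, 5.690e-02, 2.000e-04, 0.000e+00]), 'ft_force': array([ 0.5898, -0.04  , -3.4909]), 'torque': array([ 0.0296, -0.0332,  0.0342]), 'grasp_force': np.float64(88.06), 'grip_width': np.float64(0.1418)}
plate pts 76781 top z 0.14375310243166586
plane tilt mrad,z [ -0.27613507   1.67057744 143.75866781] yaw 6.51804179316497
[132.4  91.2] [ 12   8  26  29 551]
[428.6  91.2] [ 10   8  26  29 556]
cover centre [ 0.58204805 -0.2683513 ] yaw 6.484986949402203 err mm [-0.   0.4  0.  -0.4] vs tcp mm [0.49136724 0.47136824]
need tool dx,dy mm 0.15679366163650277 -0.033705032871848103
```

View pics/h2v.png

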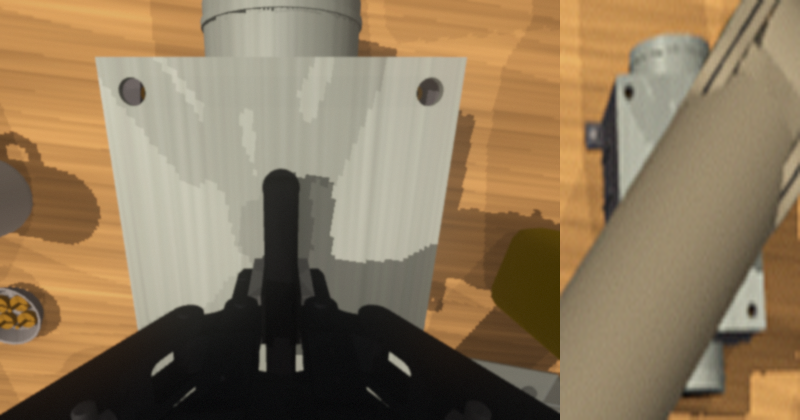

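The plate sits within 0.2 mm and 0.03° of the trap's hole pattern. Its underside is about 15 mm above the rim, and it is level and still. The grey rim with brass at the inner sides shows through the holes at (132,91) and (430,91), as expected from this slanted view.

```bash
python3 -c "
from workcell import *
print(abs(get_obs()['joint_velocities']).max(),hand_in())"
```

```text
the job is handed in; nothing more can be done
0.002151913870978534 None
```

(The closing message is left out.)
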